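# Map weight into the screw-top jar

## Task

Unscrew the ribbed lid of the glass jar in the desk stand, lift it off and lay it flat, right way up, in the middle of the round cork coaster. Then put the small brass map weight in the open jar, and leave the lid off. Leave everything else on the desk where it stands.

Things in the scene. Friction and masses are not known exactly. Their poses are not given: they have to be found in the camera images.
- jar: Desk stand fixed to the desk: 12 mm board (x -53 to +137 mm, y -50 to +50 of this frame) with a glass jar and a pen pot. Origin on the desk, on the jar's axis, z up. Jar: belly 72 mm across (78 at its foot ring) up to 58 mm above the desk, shoulders to 71 mm, neck 44 mm across (52 over the thread), rim at 95 mm, mouth 38 mm wide, inner floor at 17 mm.
- mouth (a point): Centre of the jar's rim, 95 mm above the desk, on the jar's axis. A thin rubber seal on the rim rises 3 mm above it once the lid is off.
- lid: Aluminium screw lid, loose body, screwed on the jar at the start; about 110 g. Origin at the centre of its lower edge, z up along its axis. 32.5 mm tall: hollow skirt 58 mm across from 0 to 18.5 mm, then a solid ribbed grip disc 60 mm across from 18.5 to 32.5 mm, resting on the seal; closed, its lower edge is 78 mm above the desk.
- lid_grip (a point): On the lid's axis, 25 mm above its lower edge, in the grip disc. Ordinary right-hand thread: turned anticlockwise seen from above the lid opens, climbing 12 mm per turn (free play 1 mm). The sprung seal makes the first part of a turn stiff (0.2 to 0.4 N m). The thread lets go after about 4.3 to 4.8 rad of turning from closed, not before; then the lid lifts straight up.
- pens (a point): On the axis of the dark metal pen pot (60 mm across, fixed on the stand, 98 mm along the stand's +x from the jar's axis), at the pen tops, 150 mm above the desk.
- coaster: Round cork coaster fixed to the desk, 96 mm across, 6 mm thick. Origin at the centre of its underside.
- weight: Small brass map weight, loose: upright cylinder 20 mm across, 36 mm tall with bevelled top edge, dark band near its foot, about 90 g. Origin at the centre of its underside. The rubber stamp stands close beside it.
- weight_mid (a point): Middle of the small weight, 18 mm above its underside.
- bigweight: Large brass map weight, loose, bystander: the same shape as the small one but 42 mm across and 50 mm tall, too wide for the jar's mouth. The ink bottle stands close beside it. Origin under its centre.
- mug: White mug, loose, bystander: 76 mm across, 85 mm tall, handle to its +y side reaching about 35 mm further. Origin under its centre.
- stamp: Wooden rubber stamp, loose, bystander, standing about 52 mm from the small weight: block 24 (x) x 40 (y) x 16 mm with a turned handle up to 58 mm, 22 mm across. Origin under its centre.
- inkpot: Small amber ink bottle, loose, bystander, standing about 52 mm from the large weight: 38 mm across, 48 mm tall. Origin under its centre.
- stapler: Stapler, loose, bystander: 36 (x) x 130 (y) x 47 mm. Origin under its centre.
- gluejar: Closed glue jar with a white cap, loose, bystander: 66 mm across, 85 mm tall. Origin under its centre.
- book: Green book lying flat, loose, bystander: 110 (x) x 170 (y) x 30 mm. Origin under its centre.
- domeweight: Green glass dome paperweight, loose, bystander: 64 mm across, 33 mm tall. Origin under its centre.

How it is judged:
By the outcome, as a careful person would: the job done as asked, in the order asked, and still so for the second after the job is handed in, with the robot touching nothing.
It also fails if it takes over 72 s, if anything falls off the work surface, if the arm or the gripper's body presses on something with over 40 N, if the wrist force passes 120 N, or if a joint passes its speed limit or range.

## Robot

A 6-joint arm with a two-finger parallel gripper is mounted at the origin on the work surface. World frame = base frame: x ahead of the robot, y to its left, z up, the work surface at z = 0. Lengths are in m, angles in rad, forces in N, time in s.
With the tool pointing down it reaches from about 0.275 to 0.825 m from the base axis. Payload 5.2 kg.
Tool frame: the origin (TCP) lies at the centre of the arm's flange, where the gripper is bolted on; the fingertips stand 186 mm ahead of it and the grasp point (between the pads) lies 167 mm ahead of it; z points along the fingers, y is the line along which they close (so a half turn about z gives the same grasp; the last joint's range is limited). The gripper opens to 93 mm and grips with 3 to 60 N. Pads are 15 mm wide; open, the fingers measure 128 mm over their backs; the gripper's body (75 mm by 188 mm) begins 65 mm behind the grasp point.
Start: joints at [-1.406, 0.259, 1.535, -0, 1.348, -0.203], TCP at [0.198, -0.513, 0.405] pointing down, gripper open.
Joint ranges: [-3.14, 3.14], [-0.91, 2.08], [0.19, 2.58], [-1.22, 4.36], [0.22, 2.71], [-3.12, 3.12]. Speed limits (rad/s): [2.57, 2.57, 3.14, 3.14, 3.14, 3.14].

## Interface

Orientations are given as a unit quaternion [w, x, y, z].
In Python, from rig import bot, imaging, sensors, job gives the robot as it stands (bot), with the cameras (imaging), the readings (sensors) and the job (job).
- The arm moves only by the tool shift_gripper, called after "Emit:" by a JSON object that holds its "op" and its "data", one argument or row to a line. Schema: {"type":"object","properties":{"increments":{"type":"object","properties":{"aperture":{"type":"array","items":{"type":"number"},"minItems":1,"maxItems":8},"dx":{"type":"array","items":{"type":"number"},"minItems":1,"maxItems":8},"dy":{"type":"array","items":{"type":"number"},"minItems":1,"maxItems":8},"dz":{"type":"array","items":{"type":"number"},"minItems":1,"maxItems":8},"twist":{"type":"array","items":{"type":"number"},"minItems":1,"maxItems":8}},"additionalProperties":false,"required":["aperture","dx","dy","dz","twist"]},"grip_force":{"type":"number"},"only":{"type":"string"},"quiet":{"type":"boolean"},"lines":{"type":"string"}},"required":["increments"],"additionalProperties":false}. increments is an object with one list for each field, all of the same length, 1 to 8, a row being the entries at one place: aperture (the finger opening in m), dx, dy, dz (the shift in mm), twist (a turn about the tool's z in units of 0.05 rad); each row is the pose to reach, as a shift and turn from the pose commanded when the call began, along the tool's axes at that moment; what a row does not reach only later rows make up. A row lasts 1/8 s, in which the tool goes at most 0.0625 m and 0.188 rad, less where a joint would pass 70% of its speed; a pose out of reach is approached as far as the arm can. The fingers move at their own pace and stop on an object; grip_force is the grip in N (left out, the last holds). Time passes only in rows, so rows that do not move let the fingers close. The tool returns the time, the measured TCP pose, the force, the opening and the grip force at its end. only (a regular expression) keeps the lines of the reply that match it, lines (a string "A,B") keeps lines A to B, and quiet returns only ok. Input that does not fit is refused with a message, and nothing moves.
- sensors.state(): the state, without advancing time (a new reading comes with each control period).
- imaging.get_image(name): name is "scene" or "top" or "wrist"; returns the picture (420x560x3 uint8, red, green, blue); there is no depth.
- imaging.camera_model(name): a dict with "intrinsics" (3x3 intrinsics, pixels), "R" (3x3) and "t" (3): a world point X has camera coordinates R X + t. Camera axes: x right, y down, z forward; pixel columns grow to the right and rows downward; lengths in m; the calibration is good to about 2 mm. A picture is of the moment at which its call begins: read the wrist's pose just before it. camera_model takes no time and is no camera call; for the wrist camera it gives the pose at the moment of the call.
- job.sign_off(): hands the job in; it is judged then, once.
The state is a dict: "time_s": time; "joints": joint angles; "joint_velocities": joint speeds; "tau": joint torques, N m; "ee_pos": TCP position; "ee_rot": TCP orientation; "force": force on the tool from outside, world axes, zero at the start; "ft_torque": the same for the moment, N m; "width": finger opening in m; "finger_force": force on a finger pad.
Only numpy, scipy, OpenCV 4.12 (cv2) and the standard library are available. Lean on these libraries where they do the work, as an engineer would, in place of code of your own. Each camera call takes 0.05 s, during which the arm holds its last target. There are 200 camera calls.

## Working session

There is one attempt and no reset: what is moved stays moved. The work goes in short steps, Python scripts to look and compute and a tool call to move; the robot and the scene stay as the last step left them, time stands still between calls to the robot, and variables do not carry over. Pictures are saved under pics/ and viewed, at most 10 in all, crops included, and the job is handed in when it is done.

```bash
ls; mkdir -p pics; python3 - <<'E'
from rig import bot, imaging, sensors, job
import cv2,numpy as np
s=sensors.state();print(s)
for n in("scene","top"):
    m=imaging.camera_model(n);print(n,m)
    cv2.imwrite(f"pics/{n}0.png",imaging.get_image(n)[:,:,::-1])
E
```

```text
pics
rig.py
{'time_s': 0.0, 'joints': array([-1.40577457e+00,  2.59316610e-01,  1.53605928e+00,  5.58625784e-06,
        1.34801839e+00, -2.02798027e-01]), 'joint_velocities': array([-1.35395354e-03,  1.22438485e-03,  7.14503231e-04,  1.34432426e-05,
        7.78184501e-04,  2.39102345e-04]), 'tau': array([-5.93829027e-04, -4.37308931e+01, -2.84005630e+01,  7.18353130e-02,
        4.12888010e-02, -1.50749825e-04]), 'ee_pos': array([ 0.19775776, -0.51298623,  0.40394117]), 'ee_rot': array([-9.00601824e-04,  9.83135902e-01,  1.82874237e-01,  1.97367424e-05]), 'force': array([-0.93857554, -0.28828503, -0.10018091]), 'ft_torque': array([-0.01660908,  0.09052499,  0.01688839]), 'finger_force': 0.0, 'width': 0.09310982982033691}
scene {'intrinsics': array([[386.33074116,   0.        , 275.4501947 ],
       [  0.        , 386.33074116, 212.76627316],
       [  0.        ,   0.        ,   1.        ]]), 'R': array([[-0.16834787,  0.9855377 ,  0.01935064],
       [ 0.60953004,  0.11950659, -0.78370359],
       [-0.77468195, -0.12014003, -0.62083351]]), 't': array([ 0.06382485, -0.25217757,  1.29541654])}
top {'intrinsics': array([[399.67209801,   0.        , 280.76243424],
       [  0.        , 399.67209801, 205.84039704],
       [  0.        ,   0.        ,   1.        ]]), 'R': array([[-0.0176473 , -0.99977568,  0.01171164],
       [-0.98991585,  0.01582425, -0.14077002],
       [ 0.14055311, -0.01407775, -0.98997305]]), 't': array([0.01615331, 0.58134303, 1.01537898])}
```

View pics/scene0.png

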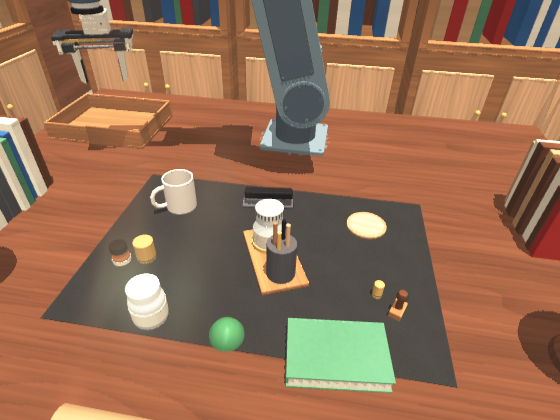

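View pics/top0.png

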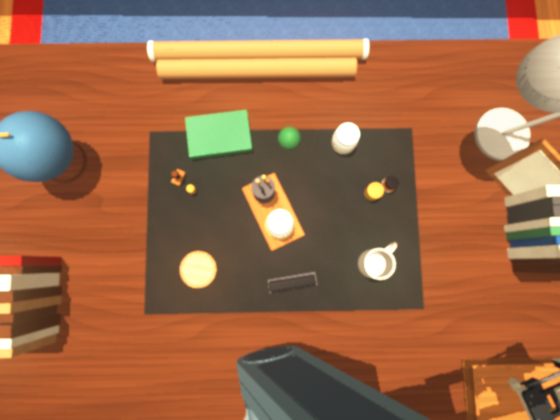

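The scene view shows the lid at (269,213), the coaster at (367,225), the small weight at (379,289) and the stamp at (400,304). In the top view they are at (280,223), (198,269), (190,189) and (177,178). The stapler is at (292,282) and the pen pot at (263,189). Next I'll segment and triangulate.

```bash
cat > h.py <<'E'
import numpy as np,cv2
def ray(m,p):
    d=m["R"].T@np.linalg.inv(m["intrinsics"])@np.array([p[0],p[1],1.]);return -m["R"].T@m["t"],d/np.linalg.norm(d)
def plane(m,p,z):
    o,d=ray(m,p);return o+d*(z-o[2])/d[2]
def tri(l):
    A=np.zeros((3,3));b=np.zeros(3)
    for m,p in l:
        o,d=ray(m,p);P=np.eye(3)-np.outer(d,d);A+=P;b+=P@o
    x=np.linalg.solve(A,b);return x,[float(np.linalg.norm(np.cross(x-ray(m,p)[0],ray(m,p)[1]))) for m,p in l]
def proj(m,X):
    q=m["intrinsics"]@(m["R"]@np.array(X)+m["t"]);return q[:2]/q[2]
def blobs(im,lo,hi,roi,amin=15):
    x0,y0,x1,y1=roi;h=cv2.cvtColor(im[y0:y1,x0:x1],cv2.COLOR_RGB2HSV)
    k=cv2.inRange(h,np.array(lo),np.array(hi));n,L,st,c=cv2.connectedComponentsWithStats(k)
    return [(st[i,4],(c[i]+[x0,y0]).round(1),st[i,:4]+[x0,y0,0,0]) for i in range(1,n) if st[i,4]>=amin]
E
python3 - <<'E'
from h import *
from rig import bot, imaging, sensors, job
S,T=[imaging.camera_model(n) for n in("scene","top")]
s,t=[cv2.imread(f"pics/{n}0.png")[:,:,::-1].copy() for n in("scene","top")]
for n,im,r in(("coaster s",s,(340,205,395,245)),("coaster t",t,(170,240,225,295)),("weight s",s,(368,278,390,302)),("weight t",t,(183,181,200,198))):
    print(n,blobs(im,(8,60,90),(40,255,255),r))
for n,im,r in(("lid s",s,(250,198,290,235)),("lid t",t,(258,200,305,243))):
    print(n,blobs(im,(0,0,150),(180,70,255),r))
print("stand t",blobs(t,(5,120,120),(20,255,255),(235,165,310,255)),"stamp",blobs(t,(3,80,60),(22,255,255),(165,165,186,190)))
a=cv2.resize(s[190:310,240:420],None,fx=4,fy=4,interpolation=2);b=cv2.resize(t[160:300,160:320],None,fx=4,fy=4,interpolation=2)
cv2.imwrite("pics/cs.png",a[:,:,::-1]);cv2.imwrite("pics/ct.png",b[:,:,::-1])
E
```

```text
coaster s [(np.int32(353), array([365.3, 226.9]), array([346, 211,  41,  29]))]
coaster t [(np.int32(2862), array([197. , 266.9]), array([170, 240,  55,  55]))]
weight s [(np.int32(202), array([377.8, 289.2]), array([372, 280,  13,  20]))]
weight t [(np.int32(118), array([190.3, 188.4]), array([185, 183,  12,  12]))]
lid s [(np.int32(829), array([267.4, 215.9]), array([250, 199,  34,  36]))]
lid t [(np.int32(605), array([279.3, 222.5]), array([266, 209,  27,  29]))]
stand t [(np.int32(1413), array([270.4, 212.7]), array([241, 172,  65,  80]))] stamp [(np.int32(279), array([177.1, 176.7]), array([169, 167,  17,  21]))]
```

View pics/cs.png

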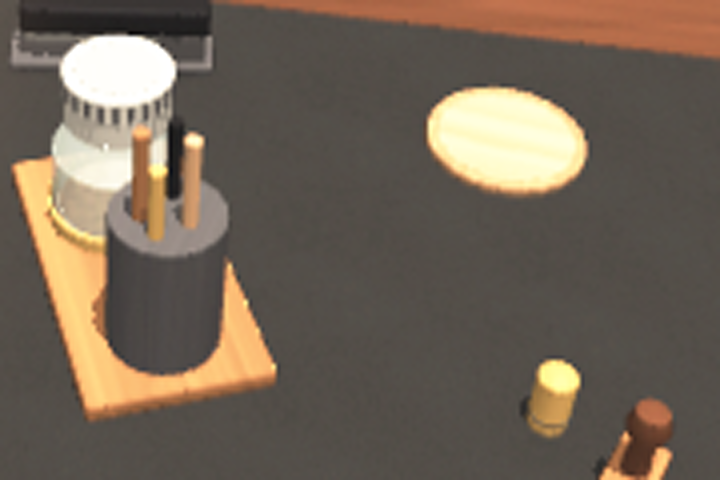

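View pics/ct.png

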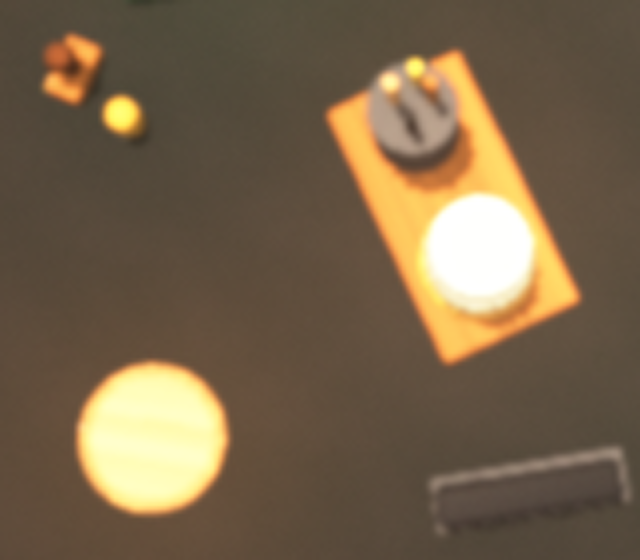

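The crops give these pixel positions:

| Feature | Scene view | Top view |
|---|---|---|
| Lid top disc | (269.1,207.4) | (279.4,221.6) |
| Coaster face | (366.4,224.1) | (197.8,269.1) |
| Weight top | (379.2,283.6) | (190.2,188.2) |
| Stamp handle | about (402.5,293.5) | (174,174) |

Pens stick up beside the lid, on the side away from the robot.

```bash
python3 - <<'E'
from h import *
from rig import bot, imaging, sensors, job
S,T=[imaging.camera_model(n) for n in("scene","top")]
for n,a,b,z in(("lid",(269.1,207.4),(279.4,221.6),.1105),("coaster",(366.4,224.1),(197.8,269.1),.006),("weight",(379.2,283.6),(190.2,188.2),.036),("stamp",(402.5,293.3),(174.2,173.4),.055)):
    x,e=tri([(S,a),(T,b)]);print(n,x.round(4),np.round(e,4),plane(S,a,z).round(4),plane(T,b,z).round(4))
print("pot top",plane(T,(263.1,187.5),.09).round(3),"stand corners",[plane(T,(160+x/4,160+y/4),.012).round(3) for x,y in((328,114),(460,50),(580,298),(447,364))])
print("stapler",[plane(T,(160+x/4,160+y/4),.04).round(3) for x,y in((430,480),(622,450))])
print(imaging.camera_model("wrist"))
E
```

```text
lid [0.5329 0.011  0.1088] [0.0004 0.0004] [0.5352 0.011  0.1105] [0.5327 0.0114 0.1105]
coaster [0.4197 0.2308 0.0047] [0.0005 0.0005] [0.4213 0.231  0.006 ] [0.4198 0.23   0.006 ]
weight [0.6342 0.2479 0.0329] [0.0004 0.0004] [0.637  0.2477 0.036 ] [0.6336 0.2468 0.036 ]
stamp [0.6702 0.2851 0.0547] [0.0002 0.0002] [0.6706 0.2848 0.055 ] [0.6702 0.2853 0.055 ]
pot top [0.622 0.051 0.09 ] stand corners [array([0.635, 0.111, 0.012]), array([0.678, 0.02 , 0.012]), array([ 0.507, -0.058,  0.012]), array([0.464, 0.032, 0.012])]
stapler [array([0.389, 0.044, 0.04 ]), array([ 0.406, -0.08 ,  0.04 ])]
{'intrinsics': array([[353.07917472,   0.        , 277.33528722],
       [  0.        , 353.07917472, 210.27674179],
       [  0.        ,   0.        ,   1.        ]]), 'R': array([[ 0.35981642, -0.93302171, -0.001621  ],
       [-0.89377623, -0.3451791 ,  0.28638338],
       [-0.26776144, -0.10159663, -0.95811374]]), 't': array([-0.5486609 , -0.03413971,  0.39093202])}
```

The manual's scale: shifts go in mm and turns go in units of 0.05 rad. Converting my numbers, 0.43 m is 430, 0.39 m is 390, 0.36 rad is 7.2.

```bash
cat >> h.py <<'E'
from scipy.spatial.transform import Rotation as Ro
def go(st,X,yaw=None):
    "shift in tool axes from measured TCP to world X, and turn to tool-x yaw"
    q=st["ee_rot"];R=Ro.from_quat([q[1],q[2],q[3],q[0]]).as_matrix()
    y=np.arctan2(R[1,0],R[0,0]);t=None if yaw is None else (y-yaw+np.pi)%(2*np.pi)-np.pi
    return "d",(R.T@(np.array(X)-st["ee_pos"])).round(4),"yaw",round(y,3),"turn",t,"tilt",(R[:,2]).round(4),"j",st["joints"].round(3),"t",st["time_s"]
E
```

Emit:
{"op": "shift_gripper", "data": {
  "increments": {"aperture": [0.093, 0.093, 0.093, 0.093, 0.093, 0.093, 0.093, 0.093], "dx": [60, 120, 180, 240, 290, 340, 390, 430], "dy": [-44, -88, -132, -176, -213, -250, -286, -316], "dz": [0, 0, 0, 0, 0, 0, 0, 0], "twist": [3.6, 7.2, 10.8, 14.4, 18, 21.6, 25.2, 28.8]}
}}

```text
time_s: 1.1
ee_pos: [0.4414, -0.1347, 0.4046]
ee_rot: [0.0, 0.886, -0.463, -0.0]
force: [0.3, 0.4, 0.1]
width: 0.0928
finger_force: 0.0
```

```bash
python3 - <<'E'
from h import *
from rig import bot, imaging, sensors, job
st=sensors.state();m=imaging.camera_model("wrist");np.save("pics/w1.npy",m,allow_pickle=True)
cv2.imwrite("pics/w1.png",imaging.get_image("wrist")[:,:,::-1])
print(go(st,(.533,.011,.405),-1.22));print("cam",-m["R"].T@m["t"],[proj(m,p).round() for p in((.533,.011,.1105),(.42,.23,.006),(.634,.247,.036))])
E
```

```text
('d', array([-0.0672, -0.1584, -0.0004]), 'yaw', np.float64(-0.962), 'turn', np.float64(0.2576085085084916), 'tilt', array([-2.e-04,  0.e+00, -1.e+00]), 'j', array([-0.539,  0.098,  1.734, -0.   ,  1.31 ,  1.995]), 't', 1.1)
cam [ 0.48630608 -0.20004351  0.38401881] [array([ 93., 282.]), array([135., 408.]), array([-44., 356.])]
```

Emit:
{"op": "shift_gripper", "data": {
  "increments": {"aperture": [0.093, 0.093, 0.093, 0.093], "dx": [-20, -45, -67, -67], "dy": [-50, -100, -130, -130], "dz": [0, 0, 0, 0], "twist": [2.6, 5.2, 5.2, 5.2]}
}}

```text
time_s: 1.65
ee_pos: [0.5088, -0.0047, 0.4043]
ee_rot: [0.0, 0.822, -0.57, -0.001]
force: [-0.4, -0.0, -0.2]
width: 0.0928
finger_force: 0.0
```

```bash
cat > shot.py <<'E'
import sys
from h import *
from rig import bot, imaging, sensors, job
st=sensors.state();m=imaging.camera_model("wrist");n=sys.argv[1]
np.save(f"pics/{n}.npy",m,allow_pickle=True);cv2.imwrite(f"pics/{n}.png",imaging.get_image("wrist")[:,:,::-1])
print(st["time_s"],st["ee_pos"],[proj(m,p).round() for p in((.533,.011,.1105),(.42,.23,.006),(.634,.247,.036))])
E
python3 shot.py w2
```

```text
1.65 [ 0.50876572 -0.00469667  0.40426603] [array([241., 215.]), array([277., 371.]), array([100., 348.])]
```

Emit:
{"op": "shift_gripper", "data": {
  "increments": {"aperture": [0.093, 0.093, 0.093], "dx": [0, 0, 0], "dy": [-40, -60, -60], "dz": [0, 0, 0], "twist": [0, 0, 0]}
}}

```text
time_s: 2.08
ee_pos: [0.5652, 0.0129, 0.4042]
ee_rot: [0.0, 0.82, -0.572, -0.0]
force: [-0.3, -0.4, 0.1]
width: 0.0934
finger_force: 0.0
```

```bash
python3 shot.py w3; python3 -c "
import cv2
cv2.imwrite('pics/w23.png',cv2.hconcat([cv2.imread('pics/w%d.png'%i)[:,60:460] for i in(2,3)]))"
```

```text
2.075 [0.56524549 0.01287581 0.40421457] [array([314., 219.]), array([324., 373.]), array([152., 351.])]
```

View pics/w23.png

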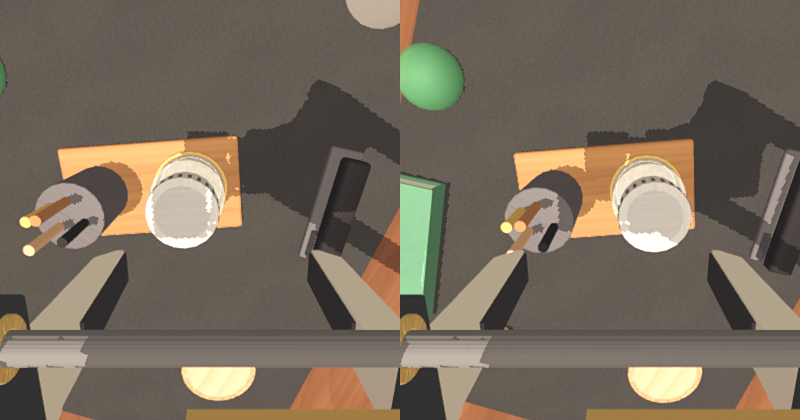

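Left frame: the lid top is centred at (244,212) in full-picture pixels. Right frame: at (314,216). Predictions were (241,215) and (314,219), so they agree closely. The pens stay over the pot.

```bash
python3 - <<'E'
from h import *
from rig import bot, imaging, sensors, job
S,T=[imaging.camera_model(n) for n in("scene","top")]
W=[np.load(f"pics/w{i}.npy",allow_pickle=True).item() for i in(2,3)]
for i,W_ in zip((2,3),W):
    im=cv2.imread(f"pics/w{i}.png");r=(200,170,290,255) if i==2 else (270,174,360,259)
    g=cv2.GaussianBlur(cv2.cvtColor(im,cv2.COLOR_BGR2GRAY),(5,5),1)[r[1]:r[3],r[0]:r[2]]
    c=cv2.HoughCircles(g,cv2.HOUGH_GRADIENT,1,50,param1=80,param2=12,minRadius=32,maxRadius=42);print(i,None if c is None else c[0,:2]+[r[0],r[1],0])
L=[(S,(269.1,207.4)),(T,(279.4,221.6)),(W[0],(243.5,212)),(W[1],(314,216))]
print(tri(L[2:]),tri(L));print([plane(*l,.1105).round(4) for l in L])
print(go(sensors.state(),(.533,.0115,.36)))
E
```

```text
2 [[242.5        209.5         37.90000153]]
3 [[313.5 213.5  38. ]]
(array([0.53202722, 0.01133315, 0.10129627]), [1.5190723492443476e-06, 1.5190723492721906e-06]) (array([0.53265148, 0.01023101, 0.10766766]), [0.0007101931237940263, 0.0011740150308603191, 0.001049306413177584, 0.0008698313458776366])
[array([0.5352, 0.011 , 0.1105]), array([0.5327, 0.0114, 0.1105]), array([0.5322, 0.0084, 0.1105]), array([0.534 , 0.0089, 0.1105])]
('d', array([-0.0096,  0.03  ,  0.0443]), 'yaw', np.float64(-1.218), 'turn', None, 'tilt', array([-1.4e-03, -3.0e-04, -1.0e+00]), 'j', array([-1.750e-01,  2.860e-01,  1.499e+00, -1.000e-03,  1.358e+00,
        2.614e+00]), 't', 2.125)
```

Scaled: 0.133 m is 133, 0.115 m is 115.

Emit:
{"op": "shift_gripper", "data": {
  "increments": {"aperture": [0.076, 0.076, 0.076, 0.076, 0.076, 0.076, 0.076], "dx": [-8.5, -8.5, -8.5, -8.5, -8.5, -8.5, -8.5], "dy": [31, 31, 31, 31, 31, 31, 31], "dz": [0, 30, 60, 90, 115, 133, 133], "twist": [0, 0, 0, 0, 0, 0, 0]}
}}

```text
time_s: 3.0
ee_pos: [0.5313, 0.0106, 0.2708]
ee_rot: [0.001, 0.82, -0.572, -0.002]
force: [0.0, -0.2, -0.4]
width: 0.0761
finger_force: 0.0
```

Emit:
{"op": "shift_gripper", "data": {
  "increments": {"aperture": [0.05, 0.05, 0.05], "dx": [0, 0, 0], "dy": [0, 0, 0], "dz": [0, 0, 0], "twist": [0, 0, 0]},
  "grip_force": 25
}}

```text
time_s: 3.38
ee_pos: [0.5331, 0.0112, 0.2728]
ee_rot: [-0.0, 0.82, -0.572, 0.001]
force: [-0.3, -1.2, 2.9]
width: 0.0597
finger_force: 25.0
```

```bash
python3 -c "
from h import *;from rig import bot, imaging, sensors, job
s=sensors.state();print(go(s,(.533,.0105,.271)),s['force'],s['ft_torque'])"
```

```text
('d', array([0.0006, 0.0003, 0.0018]), 'yaw', np.float64(-1.217), 'turn', None, 'tilt', array([ 2.e-03, -7.e-04, -1.e+00]), 'j', array([-0.188,  0.355,  1.752, -0.   ,  1.033,  2.6  ]), 't', 3.375) [-0.32192129 -1.23477766  2.91066536] [ 0.01000599  0.03113618 -0.01002833]
```

Scaled: -0.0019 m is -1.9, -0.0018 m is -1.8, -1 rad is -20.

Emit:
{"op": "shift_gripper", "data": {
  "increments": {"aperture": [0.05, 0.05, 0.05, 0.05, 0.05, 0.05, 0.05, 0.05], "dx": [0, 0, 0, 0, 0, 0, 0, 0], "dy": [0, 0, 0, 0, 0, 0, 0, 0], "dz": [0, -0.3, -0.6, -0.9, -1.2, -1.5, -1.8, -1.9], "twist": [-2, -5, -8, -11, -14, -17, -20, -20]},
  "grip_force": 40
}}

```text
time_s: 4.38
ee_pos: [0.5328, 0.0114, 0.2738]
ee_rot: [0.0, 0.994, -0.109, 0.0]
force: [-0.1, -0.3, -0.9]
width: 0.0593
finger_force: 40.0
```

```bash
python3 -c "
from h import *;from rig import bot, imaging, sensors, job
s=sensors.state();print(go(s,(.533,.0105,.271)),s['force'],s['ft_torque'])"
python3 shot.py u1
```

```text
('d', array([0.0004, 0.0008, 0.0028]), 'yaw', np.float64(-0.218), 'turn', None, 'tilt', array([ 3.e-04, -3.e-04, -1.e+00]), 'j', array([-0.188,  0.354,  1.751, -0.   ,  1.037,  1.601]), 't', 4.375) [-0.05145535 -0.34896621 -0.90975568] [-0.06296378 -0.07321926 -0.0042893 ]
4.375 [0.53281836 0.01135341 0.27381718] [array([278., 287.]), array([ 58., 391.]), array([-132.,  158.])]
```

View pics/u1.png

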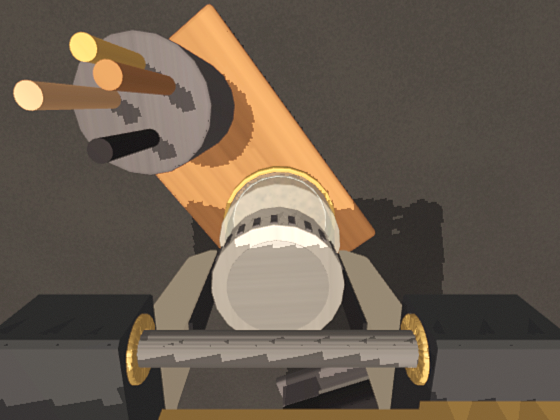

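The lid is held centrally at (278,285), and the pens are well clear. I'll keep turning.

Scaled: -0.0027 m is -2.7, -0.0024 m is -2.4, -1.44 rad is -28.8.

Emit:
{"op": "shift_gripper", "data": {
  "increments": {"aperture": [0.05, 0.05, 0.05, 0.05, 0.05, 0.05, 0.05, 0.05], "dx": [0, 0, 0, 0, 0, 0, 0, 0], "dy": [0, 0, 0, 0, 0, 0, 0, 0], "dz": [-0.3, -0.6, -1, -1.4, -1.7, -2, -2.4, -2.7], "twist": [-3.6, -7.2, -10.8, -14.4, -18, -21.6, -25.2, -28.8]}
}}

```text
time_s: 5.42
ee_pos: [0.5329, 0.0107, 0.2765]
ee_rot: [0.001, 0.818, 0.575, -0.0]
force: [-0.7, -4.6, -2.0]
width: 0.0593
finger_force: 40.0
```

```bash
python3 -c "
from rig import bot, imaging, sensors, job
s=sensors.state();print(s['force'],s['ft_torque'],s['joints'])"
```

```text
[-0.7381437  -4.55719117 -2.04587938] [-0.84714974 -0.07075357 -0.02618672] [-1.88865359e-01  3.50652152e-01  1.74749446e+00 -1.72469018e-03
  1.04294119e+00  1.57182899e-01]
```

Emit:
{"op": "shift_gripper", "data": {
  "increments": {"aperture": [0.05, 0.05, 0.05, 0.05, 0.05, 0.05, 0.05, 0.05], "dx": [0, 0, 0, 0, 0, 0, 0, 0], "dy": [0, 0, 0, 0, 0, 0, 0, 0], "dz": [-0.3, -0.6, -1, -1.4, -1.7, -2, -2.4, -2.7], "twist": [-3.6, -7.2, -10.8, -14.4, -18, -21.6, -25.2, -28.8]}
}}

```text
time_s: 6.42
ee_pos: [0.5333, 0.0107, 0.2794]
ee_rot: [0.001, 0.236, 0.972, -0.001]
force: [0.8, -3.6, -1.0]
width: 0.0594
finger_force: 40.0
```

```bash
python3 -c "
from rig import bot, imaging, sensors, job
s=sensors.state();print(s['force'],s['ft_torque'],s['joints'])"
```

```text
[ 0.82861047 -3.58629389 -0.98888156] [-0.6327194  -0.39730121 -0.09344724] [-1.88813092e-01  3.47265502e-01  1.74398157e+00 -1.51119735e-03
  1.04840214e+00 -1.28281641e+00]
```

Scaled: -0.0027 m is -2.7, -0.0024 m is -2.4, -1.44 rad is -28.8.

Emit:
{"op": "shift_gripper", "data": {
  "increments": {"aperture": [0.05, 0.05, 0.05, 0.05, 0.05, 0.05, 0.05, 0.05], "dx": [0, 0, 0, 0, 0, 0, 0, 0], "dy": [0, 0, 0, 0, 0, 0, 0, 0], "dz": [-0.3, -0.6, -1, -1.4, -1.7, -2, -2.4, -2.7], "twist": [-3.6, -7.2, -10.8, -14.4, -18, -21.6, -25.2, -28.8]}
}}

```text
time_s: 7.42
ee_pos: [0.5331, 0.0111, 0.282]
ee_rot: [0.0, -0.464, 0.886, -0.001]
force: [1.1, -1.5, -1.0]
width: 0.0593
finger_force: 40.0
```

Emit:
{"op": "shift_gripper", "data": {
  "increments": {"aperture": [0.05, 0.05, 0.05], "dx": [0, 0, 0], "dy": [0, 0, 0], "dz": [-1, -2, -3], "twist": [0, 0, 0]}
}}

```text
time_s: 7.8
ee_pos: [0.533, 0.0113, 0.2849]
ee_rot: [0.0, -0.461, 0.887, -0.0]
force: [2.5, -1.4, -3.2]
width: 0.0591
finger_force: 40.0
```

```bash
python3 -c "
from rig import bot, imaging, sensors, job
s=sensors.state();print(s['force'],s['ft_torque'],s['joints'])"
```

```text
[ 2.46660391 -1.40544727 -3.15004504] [-0.15514587 -0.58831647 -0.03346728] [-1.88147904e-01  3.40602794e-01  1.73819379e+00 -1.64613751e-04
  1.06211167e+00 -2.71762040e+00]
```

Scaled: -0.015 m is -15, -0.01 m is -10.

Emit:
{"op": "shift_gripper", "data": {
  "increments": {"aperture": [0.05, 0.05, 0.05, 0.05], "dx": [0, 0, 0, 0], "dy": [0, 0, 0, 0], "dz": [-3, -6, -10, -15], "twist": [0, 0, 0, 0]}
}}

```text
time_s: 8.3
ee_pos: [0.5326, 0.0115, 0.3001]
ee_rot: [-0.0, -0.462, 0.887, 0.0]
force: [-0.6, 0.3, -0.6]
width: 0.0594
finger_force: 40.0
```

```bash
python3 -c "
from rig import bot, imaging, sensors, job
s=sensors.state();print(s['force'],s['ft_torque'],s['joints'])"
```

```text
[-0.60280847  0.25011788 -0.64556825] [ 0.15058776 -0.08784746 -0.0273874 ] [-1.87944208e-01  3.22750203e-01  1.72129024e+00  1.25555628e-04
  1.09811961e+00 -2.72001721e+00]
```

Emit:
{"op": "shift_gripper", "data": {
  "increments": {"aperture": [0.05, 0.05, 0.05], "dx": [0, 0, 0], "dy": [0, 0, 0], "dz": [-30, -60, -70], "twist": [0, 0, 0]}
}}

```text
time_s: 8.68
ee_pos: [0.5331, 0.0114, 0.3719]
ee_rot: [0.001, -0.462, 0.887, -0.001]
force: [0.5, -0.6, -1.6]
width: 0.0588
finger_force: 40.0
```

```bash
python3 -c "
from h import *;from rig import bot, imaging, sensors, job
print(go(sensors.state(),(.420,.2305,.37),1.0))"
```

```text
('d', array([-0.1149,  0.2182,  0.0014]), 'yaw', np.float64(-2.18), 'turn', np.float64(3.102908212202827), 'tilt', array([ 3.5e-03, -6.0e-04, -1.0e+00]), 'j', array([-0.188,  0.252,  1.627,  0.   ,  1.259, -2.72 ]), 't', 8.675)
```

Emit:
{"op": "shift_gripper", "data": {
  "increments": {"aperture": [0.05, 0.05, 0.05, 0.05, 0.05, 0.05], "dx": [-20, -40, -60, -75, -80, -80], "dy": [38, 76, 114, 143, 152, 152], "dz": [0, 0, 0, 0, 0, 0], "twist": [3, 6, 9, 12, 15, 15]}
}}

```text
time_s: 9.43
ee_pos: [0.4533, 0.1646, 0.3692]
ee_rot: [-0.001, -0.107, 0.994, 0.0]
force: [-1.2, -0.0, -0.5]
width: 0.0594
finger_force: 40.0
```

```bash
python3 shot.py c1
python3 -c "
from h import *;from rig import bot, imaging, sensors, job
print(go(sensors.state(),(.420,.2305,.37),1.0))"
```

```text
9.425 [0.45327828 0.16462289 0.36923585] [array([ 53., 281.]), array([349., 171.]), array([316., 373.])]
('d', array([ 0.0187,  0.0721, -0.0007]), 'yaw', np.float64(-2.926), 'turn', np.float64(2.3569168473387236), 'tilt', array([-7.e-04, -3.e-04, -1.e+00]), 'j', array([ 0.115,  0.166,  1.745, -0.   ,  1.232, -1.671]), 't', 9.475)
```

View pics/c1.png

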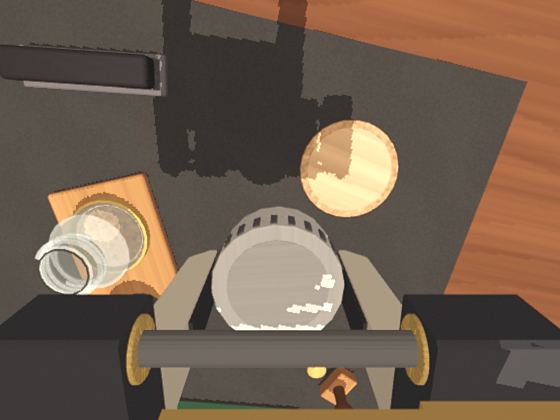

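The lid is level in the fingers and the jar is open, with its mouth at about (65,268). The coaster is fully visible, centred at (349.5,168.5) against a predicted (349,171).

```bash
python3 - <<'E'
from h import *
from rig import bot, imaging, sensors, job
W=np.load("pics/c1.npy",allow_pickle=True).item();S,T=[imaging.camera_model(n) for n in("scene","top")]
L=[(S,(366.4,224.1)),(T,(197.8,269.1)),(W,(349.5,168.5))]
print([plane(*l,.006).round(4) for l in L],tri(L),proj(W,(.533,.011,.098)),plane(W,(67,267),.097))
X=np.mean([plane(*l,.006) for l in L],0);print(X,go(sensors.state(),(X[0],X[1],.37)))
E
```

```text
[array([0.4213, 0.231 , 0.006 ]), array([0.4198, 0.23  , 0.006 ]), array([0.4174, 0.2296, 0.006 ])] (array([0.41867494, 0.23071439, 0.00352346]), [0.0007932105407734766, 0.001095551510830849, 0.0010767302766948332]) [ 63.15530922 272.97742503] [0.52777576 0.01316451 0.097     ]
[0.41947858 0.23020437 0.006     ] ('d', array([ 0.0193,  0.0719, -0.0007]), 'yaw', np.float64(-2.926), 'turn', None, 'tilt', array([-7.e-04, -3.e-04, -1.e+00]), 'j', array([ 0.115,  0.166,  1.745, -0.   ,  1.232, -1.671]), 't', 9.475)
```

Emit:
{"op": "shift_gripper", "data": {
  "increments": {"aperture": [0.05, 0.05, 0.05, 0.05, 0.05, 0.05, 0.05, 0.05], "dx": [19, 19, 19, 19, 19, 19, 19, 19], "dy": [36, 72, 72, 72, 72, 72, 72, 72], "dz": [0, 0, 40, 90, 135, 155, 160, 160], "twist": [0, 0, 0, 0, 0, 0, 0, 0]}
}}

```text
time_s: 10.48
ee_pos: [0.4209, 0.2301, 0.21]
ee_rot: [0.0, -0.106, 0.994, -0.0]
force: [0.1, 0.1, -1.1]
width: 0.0595
finger_force: 40.0
```

```bash
python3 -c "
from h import *;from rig import bot, imaging, sensors, job
print(go(sensors.state(),(.4192,.2302,.2)))"
```

```text
('d', array([0.0016, 0.0005, 0.01  ]), 'yaw', np.float64(-2.93), 'turn', None, 'tilt', array([ 2.e-04,  0.e+00, -1.e+00]), 'j', array([ 0.267,  0.365,  1.94 , -0.   ,  0.836, -1.515]), 't', 10.475)
```

Scaled: 0.009 m is 9, 0.008 m is 8.

Emit:
{"op": "shift_gripper", "data": {
  "increments": {"aperture": [0.05, 0.05, 0.05, 0.05, 0.05], "dx": [1, 1, 1, 1, 1], "dy": [0, 0, 0, 0, 0], "dz": [5, 7, 8, 9, 9], "twist": [0, 0, 0, 0, 0]}
}}

```text
time_s: 11.1
ee_pos: [0.4193, 0.2302, 0.2008]
ee_rot: [0.0, -0.106, 0.994, 0.0]
force: [1.2, 0.7, -1.4]
width: 0.0592
finger_force: 40.0
```

Emit:
{"op": "shift_gripper", "data": {
  "increments": {"aperture": [0.05, 0.05], "dx": [0, 0], "dy": [0, 0], "dz": [1, 1], "twist": [0, 0]}
}}

```text
time_s: 11.35
ee_pos: [0.4194, 0.2303, 0.2002]
ee_rot: [0.0, -0.106, 0.994, 0.0]
force: [-1.5, 0.2, 4.4]
width: 0.0592
finger_force: 40.0
```

Emit:
{"op": "shift_gripper", "data": {
  "increments": {"aperture": [0.05, 0.05], "dx": [0, 0], "dy": [0, 0], "dz": [1, 1], "twist": [0, 0]}
}}

```text
time_s: 11.6
ee_pos: [0.4194, 0.2303, 0.2002]
ee_rot: [0.0, -0.106, 0.994, 0.0]
force: [-3.7, -1.0, 15.4]
width: 0.0591
finger_force: 40.0
```

Scaled: -0.16 m is -160, -0.1 m is -100.

Emit:
{"op": "shift_gripper", "data": {
  "increments": {"aperture": [0.062, 0.07, 0.085, 0.085, 0.085, 0.085, 0.085], "dx": [0, 0, 0, 0, 0, 0, 0], "dy": [0, 0, 0, 0, 0, 0, 0], "dz": [-1, -1, -1, -1, -40, -100, -160], "twist": [0, 0, 0, 0, 0, 0, 0]}
}}

```text
time_s: 12.48
ee_pos: [0.419, 0.2301, 0.3601]
ee_rot: [-0.001, -0.105, 0.994, -0.0]
force: [1.5, 0.6, -0.0]
width: 0.0853
finger_force: 0.0
```

```bash
python3 -c "
from h import *;from rig import bot, imaging, sensors, job
s=sensors.state();print(go(s,(.53,.2,.36)));print(np.arctan2(.285-.248,.670-.634))
for x in [(.634,.24,.4)]: print(go(s,x,-2.35),go(s,x,.79))"
```

```text
('d', array([-0.1022, -0.0527,  0.    ]), 'yaw', np.float64(-2.93), 'turn', None, 'tilt', array([-1.1e-03, -3.0e-04, -1.0e+00]), 'j', array([ 0.268,  0.167,  1.768,  0.   ,  1.208, -1.514]), 't', 12.475)
0.7990959367703133
('d', array([-0.2122, -0.0353, -0.0401]), 'yaw', np.float64(-2.93), 'turn', np.float64(-0.5804247200259227), 'tilt', array([-1.1e-03, -3.0e-04, -1.0e+00]), 'j', array([ 0.268,  0.167,  1.768,  0.   ,  1.208, -1.514]), 't', 12.475) ('d', array([-0.2122, -0.0353, -0.0401]), 'yaw', np.float64(-2.93), 'turn', np.float64(2.5627605871536634), 'tilt', array([-1.1e-03, -3.0e-04, -1.0e+00]), 'j', array([ 0.268,  0.167,  1.768,  0.   ,  1.208, -1.514]), 't', 12.475)
```

Scaled: -0.18 m is -180, -0.15 m is -150, -0.58 rad is -11.6.

Emit:
{"op": "shift_gripper", "data": {
  "increments": {"aperture": [0.085, 0.085, 0.085, 0.085, 0.085], "dx": [-50, -100, -150, -180, -180], "dy": [-10, -20, -30, -35, -35], "dz": [0, 0, 0, 0, 0], "twist": [-2.4, -6, -9, -11.6, -11.6]}
}}

```text
time_s: 13.1
ee_pos: [0.6042, 0.2333, 0.3575]
ee_rot: [-0.0, -0.385, 0.923, 0.0]
force: [-0.2, -0.3, 0.5]
width: 0.0852
finger_force: 0.0
```

```bash
python3 shot.py b1
```

```text
13.1 [0.60424561 0.23326212 0.35750672] [array([  69., -156.]), array([426.,  42.]), array([264., 233.])]
```

Emit:
{"op": "shift_gripper", "data": {
  "increments": {"aperture": [0.06, 0.06, 0.06], "dx": [-25, -25, -25], "dy": [-20, -20, -20], "dz": [20, 40, 40], "twist": [0, 0, 0]}
}}

```text
time_s: 13.52
ee_pos: [0.6328, 0.2375, 0.3168]
ee_rot: [-0.003, -0.385, 0.923, 0.001]
force: [0.6, -0.0, 0.5]
width: 0.0614
finger_force: 0.0
```

```bash
python3 shot.py b2
python3 -c "
import cv2
cv2.imwrite('pics/b12.png',cv2.hconcat([cv2.imread('pics/b%d.png'%i)[:,80:480] for i in(1,2)]))"
```

```text
13.525 [0.63275946 0.2375252  0.31681998] [array([  43., -303.]), array([475.,  -0.]), array([283., 224.])]
```

View pics/b12.png

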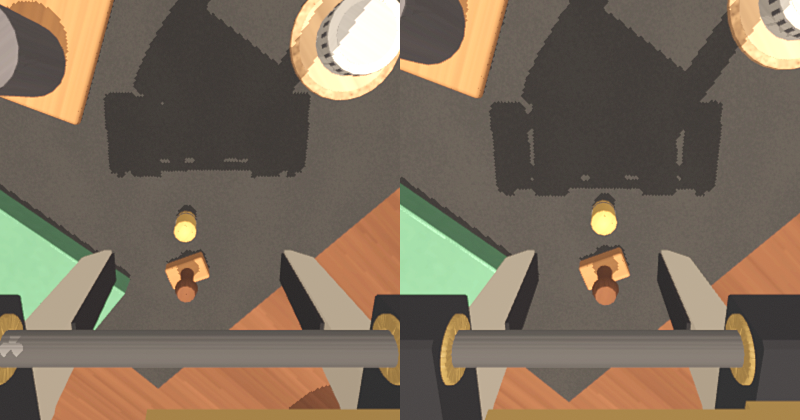

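In the two frames the weight's top is at (265,230) and (283,222), with predictions of (264,233) and (283,224). The stamp sits directly behind it along tool x, so the fingers pass clear. The lid lies on the coaster.

```bash
python3 - <<'E'
from h import *
from rig import bot, imaging, sensors, job
S,T=[imaging.camera_model(n) for n in("scene","top")]
B=[np.load(f"pics/b{i}.npy",allow_pickle=True).item() for i in(1,2)]
L=[(S,(379.2,283.6)),(T,(190.2,188.2)),(B[0],(265,230)),(B[1],(283,222))]
print(tri(L),[plane(*l,.036).round(4) for l in L])
X=np.mean([plane(*l,.036) for l in L[1:]],0);print(X,go(sensors.state(),(X[0],X[1],.21),-2.34))
E
```

```text
(array([0.63346178, 0.24757051, 0.03181198]), [0.0009994996540035799, 0.0009210272693084006, 0.0010819114235030311, 0.0005875401583878151]) [array([0.637 , 0.2477, 0.036 ]), array([0.6336, 0.2468, 0.036 ]), array([0.6313, 0.246 , 0.036 ]), array([0.6326, 0.2459, 0.036 ])]
[0.63249823 0.24625943 0.036     ] ('d', array([-0.0059,  0.0064,  0.1084]), 'yaw', np.float64(-2.351), 'turn', np.float64(-0.010948262925906338), 'tilt', array([-2.6e-03, -4.0e-04, -1.0e+00]), 'j', array([ 0.194,  0.545,  1.317,  0.   ,  1.283, -2.167]), 't', 13.575)
```

Emit:
{"op": "shift_gripper", "data": {
  "increments": {"aperture": [0.05, 0.05, 0.05, 0.05, 0.05, 0.05], "dx": [-6.4, -6.4, -6.4, -6.4, -6.4, -6.4], "dy": [6.2, 6.2, 6.2, 6.2, 6.2, 6.2], "dz": [0, 40, 80, 105, 117, 117], "twist": [0, 0, 0, 0, 0, 0]},
  "grip_force": 20
}}

```text
time_s: 14.32
ee_pos: [0.6344, 0.2467, 0.2021]
ee_rot: [-0.0, -0.385, 0.923, 0.0]
force: [0.5, -0.1, 1.7]
width: 0.0499
finger_force: 0.0
```

Emit:
{"op": "shift_gripper", "data": {
  "increments": {"aperture": [0.01, 0.01, 0.01, 0.01], "dx": [0, 0, 0, 0], "dy": [0, 0, 0, 0], "dz": [0, 0, 0, 0], "twist": [0, 0, 0, 0]},
  "grip_force": 20
}}

```text
time_s: 14.82
ee_pos: [0.6346, 0.2464, 0.2024]
ee_rot: [0.0, -0.385, 0.923, -0.0]
force: [-0.3, 0.2, 2.3]
width: 0.0193
finger_force: 20.0
```

Emit:
{"op": "shift_gripper", "data": {
  "increments": {"aperture": [0.01, 0.01, 0.01, 0.01, 0.01], "dx": [0, 0, 0, 0, 0], "dy": [0, 0, 0, 0, 0], "dz": [-30, -90, -150, -168, -168], "twist": [0, 0, 0, 0, 0]}
}}

```text
time_s: 15.45
ee_pos: [0.6346, 0.2464, 0.3707]
ee_rot: [0.001, -0.385, 0.923, -0.0]
force: [-0.1, 0.7, -2.1]
width: 0.0193
finger_force: 20.0
```

```bash
python3 -c "
from h import *;from rig import bot, imaging, sensors, job
s=sensors.state();print(go(s,(.533,.0112,.37)))"
```

```text
('d', array([ 0.2386, -0.0931,  0.0004]), 'yaw', np.float64(-2.35), 'turn', None, 'tilt', array([ 2.2e-03,  4.0e-04, -1.0e+00]), 'j', array([ 0.207,  0.514,  1.236, -0.   ,  1.389, -2.155]), 't', 15.45)
```

Scaled: 0.2386 m is 238.6, 0.23 m is 230.

Emit:
{"op": "shift_gripper", "data": {
  "increments": {"aperture": [0.01, 0.01, 0.01, 0.01, 0.01, 0.01, 0.01, 0.01], "dx": [45, 95, 145, 195, 230, 238.6, 238.6, 238.6], "dy": [-18, -37, -57, -76, -90, -93, -93, -93], "dz": [0, 0, 0, 0, 0, 0, 20, 40], "twist": [0, 0, 0, 0, 0, 0, 0, 0]}
}}

```text
time_s: 16.45
ee_pos: [0.5327, 0.0118, 0.3276]
ee_rot: [-0.001, -0.385, 0.923, 0.001]
force: [0.4, 0.2, -1.1]
width: 0.0193
finger_force: 20.0
```

Emit:
{"op": "shift_gripper", "data": {
  "increments": {"aperture": [0.01], "dx": [0], "dy": [0], "dz": [0], "twist": [0]}
}}

```text
time_s: 16.58
ee_pos: [0.5321, 0.0121, 0.3267]
ee_rot: [-0.003, -0.386, 0.923, 0.002]
force: [-0.2, 0.6, -0.6]
width: 0.0194
finger_force: 20.0
```

```bash
python3 shot.py m1
python3 -c "
from h import *;from rig import bot, imaging, sensors, job
s=sensors.state();print(go(s,(.533,.0112,.289)))"
```

```text
16.575 [0.5321324  0.01211087 0.32674348] [array([272., 246.]), array([521., 279.]), array([368., 441.])]
('d', array([ 0.0002, -0.0009,  0.0391]), 'yaw', np.float64(-2.35), 'turn', None, 'tilt', array([-0.0038,  0.0011, -1.    ]), 'j', array([-0.187,  0.294,  1.685,  0.   ,  1.167, -2.55 ]), 't', 16.625)
```

View pics/m1.png

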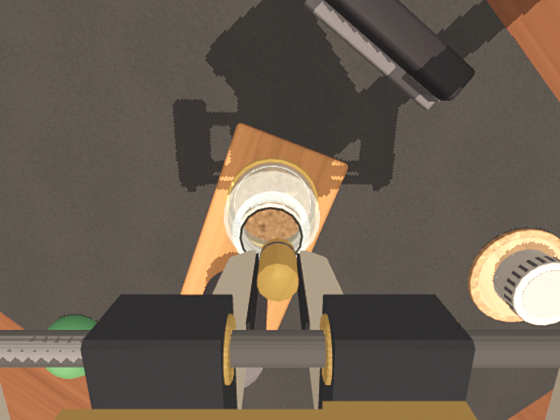

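The mouth at (271,228) is just under and ahead of the weight, whose top is at (278,283). The sideways offset is only 1–3 mm, and there are 9 mm to spare. I'll shift −1.5 mm and lower.

Emit:
{"op": "shift_gripper", "data": {
  "increments": {"aperture": [0.01, 0.01, 0.01, 0.01, 0.01, 0.01], "dx": [0, 0, 0, 0, 0, 0], "dy": [-1.5, -1.5, -1.5, -1.5, -1.5, -1.5], "dz": [10, 20, 30, 36, 39, 39], "twist": [0, 0, 0, 0, 0, 0]}
}}

```text
time_s: 17.38
ee_pos: [0.534, 0.0102, 0.2907]
ee_rot: [-0.0, -0.385, 0.923, 0.0]
force: [-0.6, 0.7, -0.6]
width: 0.0194
finger_force: 20.0
```

```bash
python3 -c "
from h import *;from rig import bot, imaging, sensors, job
print(sensors.state()['force'],go(sensors.state(),(.533,.0112,.287)))"
```

```text
[-0.61533727  0.6978835  -0.58368614] ('d', array([-0.    ,  0.0014,  0.0037]), 'yaw', np.float64(-2.35), 'turn', None, 'tilt', array([-2.e-04,  1.e-04, -1.e+00]), 'j', array([-0.19 ,  0.336,  1.729,  0.   ,  1.077, -2.552]), 't', 17.375)
```

Now I'll release, with the weight's foot about 10 mm inside the mouth, and lift away.

Emit:
{"op": "shift_gripper", "data": {
  "increments": {"aperture": [0.01, 0.05, 0.05, 0.05, 0.05, 0.05, 0.05, 0.05], "dx": [0, 0, 0, 0, 0, 0, 30, 60], "dy": [1, 1, 1, 1, 1, 1, 1, 1], "dz": [2, 2, 2, 2, -40, -90, -110, -110], "twist": [0, 0, 0, 0, 0, 0, 0, 0]}
}}

```text
time_s: 18.38
ee_pos: [0.4911, -0.0321, 0.4031]
ee_rot: [0.002, -0.386, 0.923, -0.002]
force: [-0.6, 0.1, -0.0]
width: 0.05
finger_force: 0.0
```

Emit:
{"op": "shift_gripper", "data": {
  "increments": {"aperture": [0.05, 0.05, 0.05], "dx": [50, 100, 100], "dy": [-30, -60, -60], "dz": [0, 0, 0], "twist": [0, 0, 0]}
}}

```text
time_s: 18.75
ee_pos: [0.4627, -0.1485, 0.401]
ee_rot: [-0.0, -0.383, 0.924, -0.001]
force: [0.0, 0.8, -0.0]
width: 0.0498
finger_force: 0.0
```

```bash
python3 shot.py f1; python3 - <<'E'
from h import *
from rig import bot, imaging, sensors, job
t=imaging.get_image("top");s=imaging.get_image("scene")
cv2.imwrite("pics/f.png",cv2.hconcat([cv2.resize(s[180:320,100:420],(400,175)),cv2.resize(t[120:300,150:410],(400,277))[:175]])[:,:,::-1]);
w=cv2.imread("pics/f1.png")
a=cv2.resize(s[190:320,230:420],(400,274))[:,:,::-1];b=cv2.resize(t[160:300,160:360],(400,280))[:274][:,:,::-1]
cv2.imwrite("pics/f.png",cv2.vconcat([cv2.hconcat([a,b]),cv2.resize(w[:300],(800,326))[:,:,:] if 0 else cv2.copyMakeBorder(w[:320],0,0,120,120,0)]))
E
```

```text
18.75 [ 0.46272024 -0.14846628  0.40096888] [array([345., 378.]), array([511., 366.]), array([397., 484.])]
```

View pics/f.png

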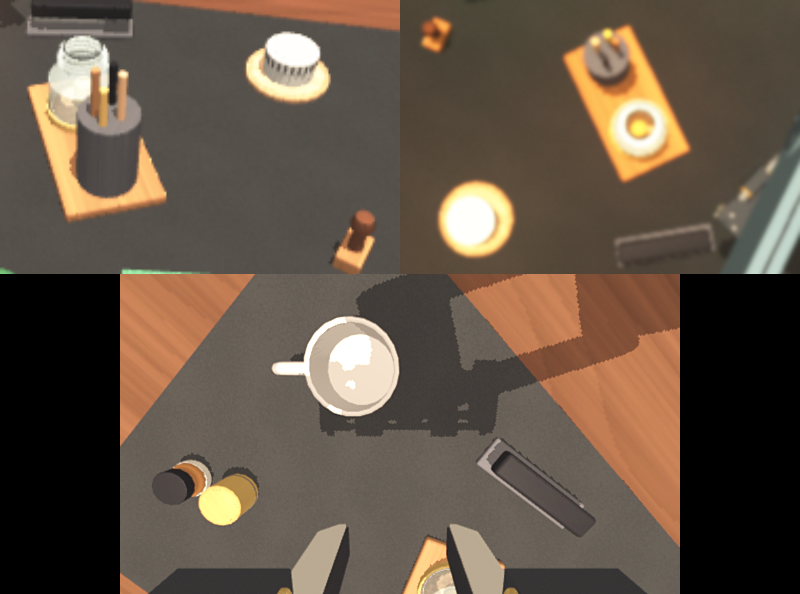

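The weight shows inside the jar mouth (top view) and the lid sits upright on the coaster. Before handing in, I'll check how well the lid is centred, allowing for parallax.

```bash
python3 - <<'E'
from h import *
from rig import bot, imaging, sensors, job
S,T=[imaging.camera_model(n) for n in("scene","top")]
t=imaging.get_image("top");s=imaging.get_image("scene")
print("pred",proj(T,(.4192,.2302,.0385)),proj(S,(.4192,.2302,.0385)),"coaster",proj(T,(.4192,.2302,.006)))
lt=blobs(t,(0,0,170),(180,60,255),(175,245,225,295),100);ls=blobs(s,(0,0,190),(180,60,255),(345,195,395,235),60);print(lt,ls)
B=np.load("pics/b1.npy",allow_pickle=True).item()
M=np.load("pics/m1.npy",allow_pickle=True).item()
print(proj(M,(.4192,.2302,.0385)),proj(M,(.4192,.2302,.006)))
for r in lt: print(plane(T,r[1],.0385))
for r in ls: print(plane(S,r[1],.0385))
E
```

```text
pred [195.27445189 269.52572371] [368.28828686 213.05010353] coaster [197.71396907 269.31869549]
[(np.int32(491), array([194.6, 269.7]), array([183, 257,  24,  26]))] [(np.int32(348), array([368.8, 213.6]), array([356, 205,  26,  20])), (np.int32(236), array([367.4, 228.1]), array([350, 216,  34,  19]))]
[547.1495359  296.13949625] [521.75785274 278.36397417]
[0.41878603 0.231933   0.0385    ]
[0.42111228 0.23136442 0.0385    ]
[0.47569873 0.22722294 0.0385    ]
```

The lid is within about 2 mm of the coaster's centre. I'll hand in.

```bash
python3 -c "
from rig import bot, imaging, sensors, job
print(job.sign_off())"
```

```text
the job is handed in; nothing more can be done
None
```

The job is handed in at about 19 s of robot time: the lid lies flat, right way up, within about 2 mm of the coaster's centre, the small brass weight is in the open jar, and I saw nothing else disturbed.

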